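Fit the axle in the trainer roller and lift the roller out, tipped over

TASK

Push the red-headed axle from the wooden rack down through the bore of the trainer roller standing in the blue holder, until its head is fully home on the roller's end. Then draw the roller, axle and all, out of the holder, tip it at least 60 degrees over from upright towards level (the red head staying the higher end, the axle still home) and finish holding it still like that in the gripper, at least 15 cm clear of the bench. Leave the black-headed axle and everything else on the bench where they are.

Things in the scene. Friction and masses are not known exactly. Their poses are not given: they have to be found in the camera images.
- axle: The axle to fit: steel shank 12 mm in diameter and 105 mm long, foot tapering over its last 5 mm to 7 mm, with a round red head 26 mm in diameter and 16 mm high on top (0.13 kg or so). Origin at the tip of the foot, z along the shank towards the head. At the start it stands upright in one of the rack's two holes, foot on the bottom of the hole; about 57 mm of bare shank and the head show above the rack.
- axle_seat (a point): Centre of the underside of the axle's red head (105 mm up the axle's z from its foot). The head's top lies 16 mm above.
- spare_axle: The wrong axle, to be left in the rack: same 12 mm shank but only 78 mm long, with a black head 26 mm in diameter and 16 mm high. Origin at the tip of its foot, z towards the head. It stands in the rack's other hole; either hole may be the one.
- rack: Wooden block, fixed to the bench, 70 mm (own x) by 180 mm (own y) by 60 mm high, with two upright holes of 13 mm, 48 mm deep, on its own y at -50 and +50 mm. Origin at the centre of its underside.
- roller: The bike-trainer roller: a straight cylinder 45 mm in diameter and 90 mm long, black rubber with aluminium ends, with a straight through bore of 14 mm along its axis (0.38 kg or so). Origin at the centre of its lower end, z along its axis upwards as it stands at the start. It stands loose in the holder; its upper 60 mm show above the holder's rim.
- roller_top (a point): Centre of the roller's upper end, at the mouth of the bore (90 mm up the roller's z).
- roller_mid (a point): Middle of the roller, on its axis (45 mm up the roller's z).
- holder: Blue round cup, 76 mm in outer diameter, on a steel plate 120 by 120 by 6 mm, fixed to the bench. Rim 58 mm above the bench; its recess is 48 mm wide and 30 mm deep, with a shelf at 28 mm above the bench on which the roller stands and a 26 mm well below the shelf, deep enough for the 15 mm of axle that comes out under the roller. Origin at the centre of its underside.
- holder_seat (a point): Centre of the holder's shelf, 28 mm above the bench: the roller's origin is here when it stands in the holder.
- oil_bottle: Bystander: yellow oil bottle, 48 mm in diameter, 130 mm high, origin at the centre of its foot.
- wrench: Bystander: steel wrench lying on the bench.
- screwdriver: Bystander: screwdriver lying on the bench.
- mug: Bystander: white mug, 80 mm in diameter and 90 mm high, origin at the centre of its foot.
- tray: Bystander: grey parts tray, 110 by 170 by 30 mm, with nuts in it, origin at the centre of its underside.
Things that resemble listed ones, but are neither listed nor needed, are in the scene too. What is shaped like the axle but turquoise or yellow is not meant.

How it is judged:
By the outcome, as a careful person would: the job done as asked, in the order asked, and still so for the second after the job is handed in, while the arm keeps its last pose, push and grip.
It also fails if it takes over 72 s, if anything falls off the work surface, if the arm or the gripper's body presses on something with over 40 N, if the wrist force passes 120 N, or if a joint passes its speed limit or range.

ROBOT

A 6-joint arm with a two-finger parallel gripper is mounted at the origin on the work surface. World frame = base frame: x ahead of the robot, y to its left, z up, the work surface at z = 0. Lengths are in m, angles in degrees, forces in N, time in s.
With the tool pointing down it reaches from about 0.375 to 0.9 m from the base axis. Payload 3.1 kg.
Tool frame: the origin (TCP) lies between the finger pads; the fingertips stand 25 mm ahead of it and the grasp point (between the pads) lies 6 mm ahead of it; x points along the fingers, y is the direction in which the jaws open and shut, and the axes are right-handed (so a half turn about x gives the same grasp; the last joint's range is limited). The gripper opens to 87 mm and grips with 3 to 60 N. Pads are 19 mm wide; open, the fingers measure 117 mm over their backs; the gripper's body (75 mm by 190 mm) begins 51 mm behind the grasp point.
Start: joints at [-73.596, 30.224, 82.088, -0, 67.689, -10.227], TCP at [0.28, -0.559, 0.248] pointing down, gripper open.
Joint ranges: [-176.69, 176.69], [-43.24, 126.21], [12.49, 139.97], [-82, 262], [0, 151.66], [-163.58, 163.58]. Speed limits (degrees/s): [159.86, 159.86, 180, 180, 180, 180].

INTERFACE

Orientations are given as a 3x3 rotation matrix whose columns are the frame's x, y, z axes.
In Python, from rig import * gives the robot as it stands.
- The arm moves only by the shell command python3 -m jog 'ROWS' [FORCE]. ROWS is JSON, a list of rows, each a list of 3 entries, a list of its own where there are three numbers: the turn, a rotation vector about the tool's x, y, z in degrees, then the shift along the tool's x, y, z in mm, then the opening in per cent of the stroke, from 0 (shut) to 100 (fully open). A call has exactly 5 rows; each row is the pose to reach, as a shift and turn from the pose commanded when the call began, along the tool's axes at that moment; what a row does not reach only later rows make up. A row lasts 1/12 s, in which the tool goes at most 41.7 mm and 7.16 degrees, less where a joint would pass 70% of its speed; a pose out of reach is approached as far as the arm can. A call with a gripper value outside its range is refused whole. The fingers move at their own pace and stop on an object; FORCE is the grip in N (left out, the last holds). Time passes only in rows, so rows that repeat a pose let the fingers close, or fill a call up. It gives the time, the measured TCP pose, the force and the opening at its end, in the units of the state.
- get_obs(): the state, without advancing time (a new reading comes with each control period).
- capture(name): name is "side" or "top" or "wrist"; returns a dict with "image" (480x640x3 uint8, blue, green, red), "intrinsics" (3x3 intrinsics, pixels), "distortion" ([k1, k2, p1, p2, k3] as OpenCV has them; the pictures are not rectified), "origin" and "attitude" of the camera in the world; the wrist camera has in their place "hand_eye" (4x4, takes a point from camera to tool coordinates, whose origin is the TCP and whose axes are the tool frame's). Camera axes: x right, y down, z forward; pixel columns grow to the right and rows downward; lengths in m; the calibration is good to about 2 mm. A picture is of the moment at which its call begins: read the wrist's pose just before it. There is no depth.
- sign_off(): hands the job in, once; it reports no verdict.
The state is a dict: "t": time; "joint_pos": joint angles; "joint_vel": joint speeds; "tau": joint torques, N m; "eef_pos": TCP position; "tcp_rot": TCP orientation; "contact_force": force on the tool from outside, world axes, zero at the start; "wrist_torque": the same for the moment, N m; "finger_gap": finger opening in m.
Only numpy, scipy, OpenCV 4.12 (cv2) and the standard library are available. Lean on these libraries where they do the work, as an engineer would, in place of code of your own. Each camera call takes 0.05 s, during which the arm holds its last target.

## Working session

There is one attempt and no reset: what is moved stays moved. The work goes in short steps, Python scripts to look and compute and a shell command to move; the robot and the scene stay as the last step left them, time stands still between calls to the robot, and variables do not carry over. Pictures are saved under pics/ and viewed, and the job is handed in when it is done.

```bash
ls -la; mkdir -p pics
python3 - <<'E'
from rig import *
import cv2
o=get_obs();print(o)
for n in("side","top","wrist"):
    c=capture(n);cv2.imwrite(f"pics/{n}0.png",c["image"])
    print(n,{k:v for k,v in c.items() if k!="image"})
E
```

```text
total 12
drwxr-xr-x  3 agent agent 4096 Dec  6 15:43 .
drwxr-xr-x 23 root  root  4096 Dec  6 15:43 ..
drwxr-xr-x  2 agent agent 4096 Dec  6 15:43 pics
{'t': 0.0, 'joint_pos': array([-7.35976671e+01,  3.02784372e+01,  8.21567313e+01,  6.14333743e-04,
        6.76881081e+01, -1.02278330e+01]), 'joint_vel': array([ 0.03158104,  0.06754838,  0.02203867,  0.01021296, -0.00472693,
       -0.03922844]), 'tau': array([-3.85382819e-06, -4.40042210e+01, -1.76594746e+01,  6.32400624e-02,
        5.81498339e-02, -1.75157998e-04]), 'eef_pos': array([ 0.27997301, -0.55802725,  0.24657532]), 'tcp_rot': array([[-5.98048782e-04,  4.48225512e-01, -8.93920317e-01],
       [ 2.06681776e-03, -8.93918013e-01, -4.48225740e-01],
       [-9.99997685e-01, -2.11563125e-03, -3.91793870e-04]]), 'contact_force': array([-0.85603168, -0.64408898, -0.08350518]), 'wrist_torque': array([ 0.01615724, -0.05772218, -0.0084376 ]), 'finger_gap': 0.08717695926278944}
side {'intrinsics': array([[489.12162671,   0.        , 326.26832549],
       [  0.        , 489.12162671, 234.79762256],
       [  0.        ,   0.        ,  
[... 740 characters left out ...]
9047, -0.01190307, -0.00879559],
       [ 0.00958848, -0.06828255, -0.99761994]])}
wrist {'intrinsics': array([[415.07446717,   0.        , 317.86984169],
       [  0.        , 415.07446717, 249.76357625],
       [  0.        ,   0.        ,   1.        ]]), 'distortion': array([-0.09914114,  0.        ,  0.        ,  0.        ,  0.        ]), 'hand_eye': array([[-8.72832573e-04, -3.01381755e-01,  9.53503160e-01,
        -1.36787772e-01],
       [ 9.99999167e-01,  6.43304974e-04,  1.11872962e-03,
        -1.52872343e-04],
       [-9.50558022e-04,  9.53503342e-01,  3.01380942e-01,
        -8.46137521e-02],
       [ 0.00000000e+00,  0.00000000e+00,  0.00000000e+00,
         1.00000000e+00]])}
```

View pics/side0.png

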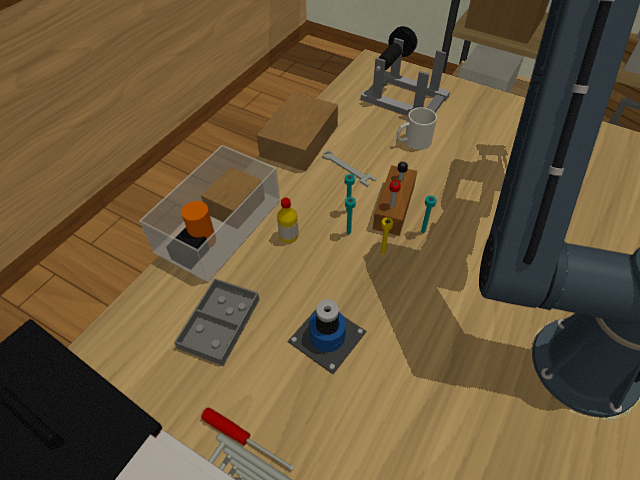

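View pics/top0.png

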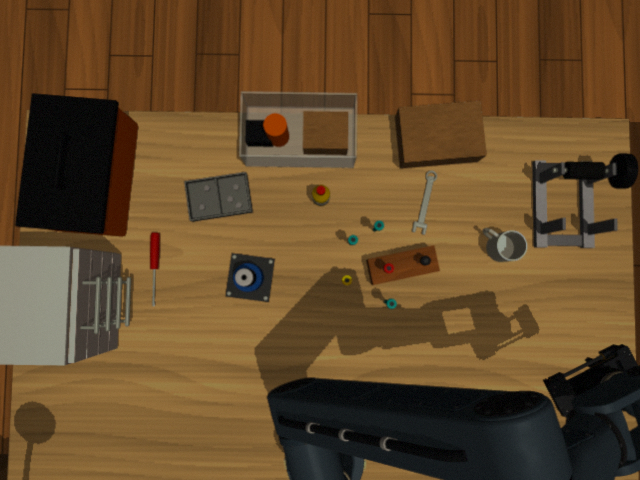

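View pics/wrist0.png

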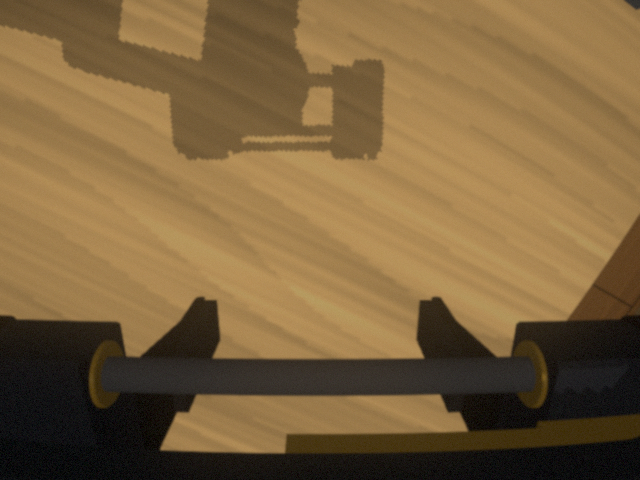

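The red head stands in the rack at top (388,267) and side (395,186). Also nearby are the black head at top (424,260), turquoise look-alikes at (352,240), (378,226) and (391,303), a yellow one at (347,280), and the bottle's red cap at (321,190). The roller is at top (245,277). Next I'll measure these and check them in a crop.

```bash
cat > h.py <<'E'
from rig import *
import numpy as np, cv2
def ray(c,uv,pose=None):
    p=cv2.undistortPoints(np.array([[uv]],float),c["intrinsics"],c["distortion"])[0,0]
    d=np.array([p[0],p[1],1.])
    if "hand_eye" in c:
        H=c["hand_eye"];pos,R=pose
        return pos+R@H[:3,3],R@H[:3,:3]@d
    return np.array(c["origin"]),np.array(c["attitude"])@d
def onz(c,uv,z,pose=None):
    o,d=ray(c,uv,pose);return o+d*(z-o[2])/d[2]
def tri(r1,r2):
    (a,d),(b,e)=r1,r2
    d=d/np.linalg.norm(d);e=e/np.linalg.norm(e)
    s=np.linalg.lstsq(np.c_[d,-e],b-a,rcond=None)[0]
    p,q=a+s[0]*d,b+s[1]*e
    return (p+q)/2,np.linalg.norm(p-q)
def proj(c,X,pose=None):
    if "hand_eye" in c:
        H=c["hand_eye"];pos,R=pose;Rw=R@H[:3,:3];o=pos+R@H[:3,3]
    else: Rw=np.array(c["attitude"]);o=np.array(c["origin"])
    r=Rw.T
    return cv2.projectPoints(np.array([X],float),cv2.Rodrigues(r)[0],-r@o,c["intrinsics"],c["distortion"])[0][0,0]
def blobs(img,lo,hi,box,amin=15):
    h=cv2.cvtColor(img,cv2.COLOR_BGR2HSV);m=np.zeros(h.shape[:2],np.uint8)
    if lo[0]>hi[0]: mm=cv2.inRange(h,(0,lo[1],lo[2]),hi)|cv2.inRange(h,lo,(180,hi[1],hi[2]))
    else: mm=cv2.inRange(h,lo,hi)
    x0,y0,x1,y1=box;m[y0:y1,x0:x1]=mm[y0:y1,x0:x1]
    n,l,s,ce=cv2.connectedComponentsWithStats(m)
    return [(ce[i].round(1),s[i]) for i in range(1,n) if s[i][4]>=amin]
E
python3 - <<'E'
from h import *
t=capture("top");s=capture("side")
for n,c,b in(("top",t,(300,170,460,310)),("side",s,(260,150,450,260))):
    print(n,"red",blobs(c["image"],(172,120,60),(6,255,255),b))
# red head centre guess z=.125
z=.125
for n,c,b in(("top",t,(375,255,405,280)),("side",s,(380,175,410,200))):
    for ce,st in blobs(c["image"],(172,120,60),(6,255,255),b): print(n,ce,onz(c,ce,z))
# grey roller top
for n,c,b in(("top",t,(228,258,262,296)),("side",s,(305,295,350,325))):
    print(n,"blue",blobs(c["image"],(100,120,40),(125,255,255),(200,240,380,380),50))
    print(n,"grey",blobs(c["image"],(0,0,110),(180,60,255),b))
def crop(c,b,k,f): x0,y0,x1,y1=b;cv2.imwrite(f,cv2.resize(c["image"][y0:y1,x0:x1],None,fx=k,fy=k,interpolation=cv2.INTER_CUBIC))
crop(s,(330,140,450,260),5,"pics/c1.png");crop(t,(215,240,275,310),8,"pics/c2.png");crop(s,(280,290,370,380),6,"pics/c3.png");crop(t,(335,220,445,310),6,"pics/c4.png")
E
```

```text
top red [(array([320.4, 189.9]), array([317, 186,   8,   9,  56], dtype=int32)), (array([388.2, 267.6]), array([383, 263,  11,  10,  77], dtype=int32))]
side red [(array([394.5, 186. ]), array([390, 180,  10,  12,  89], dtype=int32)), (array([285.2, 202.5]), array([281, 198,   9,  10,  80], dtype=int32))]
top [388.2 267.6] [ 0.51492252 -0.15352622  0.125     ]
side [394.5 186. ] [ 0.51541658 -0.1531497   0.125     ]
top blue [(array([249.6, 277.5]), array([233, 263,  30,  29, 346], dtype=int32))]
top grey [(array([243.6, 276.9]), array([236, 269,  16,  17, 188], dtype=int32))]
side blue [(array([326.9, 335.4]), array([309, 312,  37,  40, 817], dtype=int32))]
side grey [(array([327.2, 308.7]), array([316, 299,  23,  20, 312], dtype=int32))]
```

View pics/c1.png

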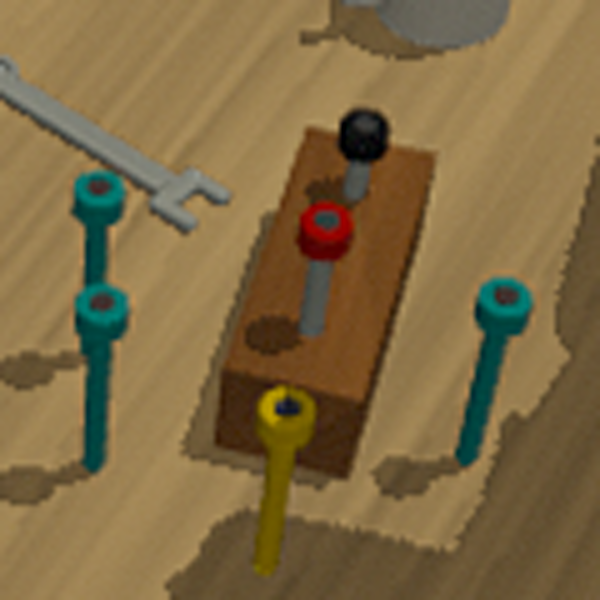

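View pics/c2.png

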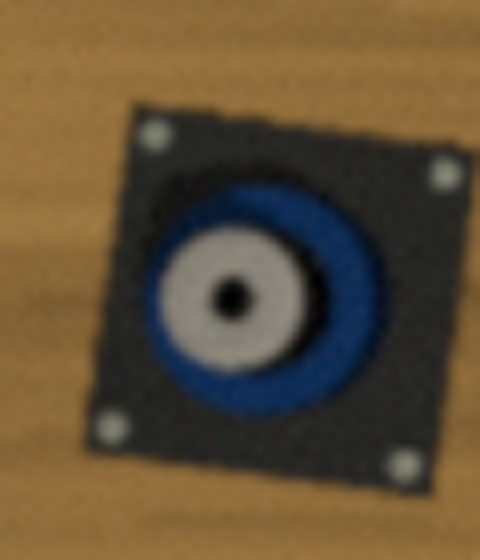

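View pics/c3.png

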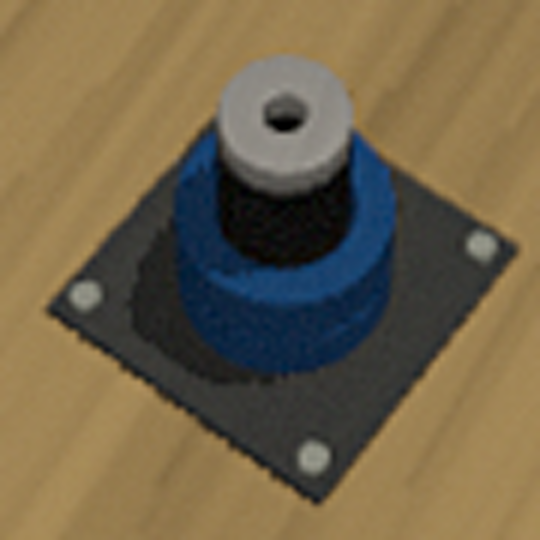

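View pics/c4.png

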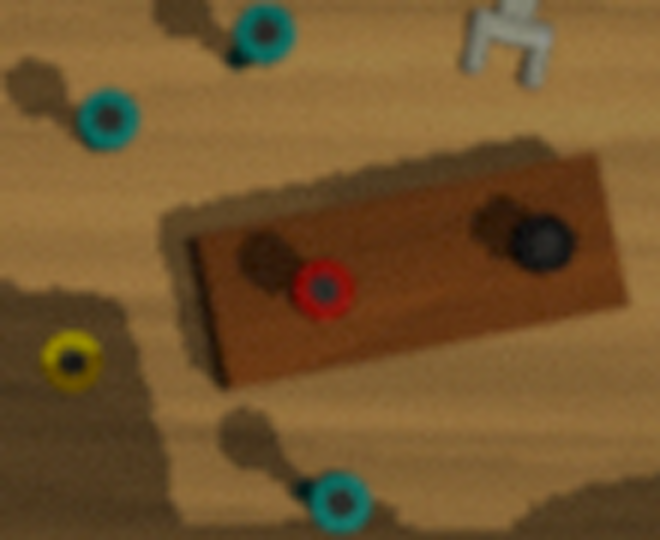

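Crop c1 confirms the choice. The red head with a steel shank stands in the rack's near hole at crop (326,232), the black one in the far hole, and the turquoise and yellow ones stand on the bench. The bore mouth is at top (244,277.4) and side (327.7,308.8).

```bash
cat >> h.py <<'E'
def rem(target,ydir=(1,0)):
    o=get_obs();R=o["tcp_rot"];p=o["eef_pos"]
    sh=R.T@(np.array(target)-p)*1000
    y=np.array([*ydir,0.]);y/=np.linalg.norm(y);x=np.array([0,0,-1.])
    G=np.c_[x,y,np.cross(x,y)]
    rv=np.degrees(cv2.Rodrigues(R.T@G)[0].ravel())
    print("t",round(o["t"],2),"pos",p.round(4),"shift",sh.round(1),"turn",rv.round(2),"gap",round(o["finger_gap"],4),"F",o["contact_force"].round(1),"q",o["joint_pos"].round(1))
E
python3 - <<'E'
from h import *
t=capture("top");s=capture("side")
a=(243.6,277.0);b=(327.3,308.4)
print(onz(t,a,.118),onz(s,b,.118),tri(ray(t,a),ray(s,b)))
# blob centroids of aluminium disc incl hole, blue rim via plate corners bolts
for uv in [(153.5,134),(445,174),(112,427),(404,466)]: print(onz(t,(215+uv[0]/8-.4,240+uv[1]/8-.4),.006))
for uv in [(347,280),(352,240),(378,226),(391,303)]: print(onz(t,uv,.12))
rem((.515,-.1533,.2466))
E
python3 -m jog '[[[-7,0,0],[0,-22,-33.5],60],[[-14,0,0],[0,-44,-67],60],[[-21,0,0],[0,-66,-100.5],60],[[-28,0,0],[0,-88,-134],60],[[-35,0,0],[0,-110,-167.5],60]]'
python3 -c "
from h import *
rem((.515,-.1533,.2466))"
```

```text
[0.48735693 0.20848048 0.118     ] [0.48776541 0.20992094 0.118     ] (array([0.48779673, 0.20892108, 0.11638892]), np.float64(0.0009563041858474705))
[0.54359815 0.25335049 0.006     ]
[0.53110369 0.15361181 0.006     ]
[0.44379409 0.26512097 0.006     ]
[0.43171998 0.16569617 0.006     ]
[ 0.48279835 -0.0508519   0.12      ]
[ 0.58351015 -0.06260465  0.12      ]
[ 0.61977366 -0.12805703  0.12      ]
[ 0.42661453 -0.1614783   0.12      ]
t 0.35 pos [ 0.2801 -0.5585  0.2473] shift [   0.9 -256.9 -391.6] turn [-6.337e+01 -2.000e-02  2.000e-02] gap 0.0871 F [-0.3  0.6  0.3] q [-73.6  30.2  82.1  -0.   67.7 -10.2]
t: 0.77
eef_pos: [0.3811, -0.3837, 0.2476]
tcp_rot: [[0.0, 0.882, -0.471], [-0.0, -0.471, -0.882], [-1.0, 0.0, 0.0]]
contact_force: [0.5, 0.2, -0.1]
finger_gap: 0.0619
t 0.77 pos [ 0.3811 -0.3837  0.2476] shift [   1.     9.7 -266.3] turn [-2.807e+01  0.000e+00 -1.000e-02] gap 0.0619 F [ 0.5  0.2 -0.1] q [-57.   23.7  94.2   0.   62.  -29. ]
```

```bash
python3 -m jog '[[[-7,0,0],[0,1.5,-40],55],[[-14,0,0],[0,3,-80],55],[[-21,0,0],[0,4.5,-120],55],[[-28,0,0],[0,6,-160],55],[[-28,0,0],[0,7.5,-200],55]]'
python3 -c "
from h import *
rem((.515,-.1533,.2466))"
```

```text
t: 1.18
eef_pos: [0.4829, -0.2111, 0.2478]
tcp_rot: [[0.0, 1.0, -0.002], [-0.0, -0.002, -1.0], [-1.0, 0.0, 0.0]]
contact_force: [1.4, -1.2, -0.1]
finger_gap: 0.0483
t 1.18 pos [ 0.4829 -0.2111  0.2478] shift [  1.2  31.9 -57.9] turn [-0.14  0.02 -0.02] gap 0.0483 F [ 1.4 -1.2 -0.1] q [-35.8  22.7  96.1  -0.   61.2 -35.6]
```

```bash
python3 -m jog '[[[0,0,0],[0,16,-29],55],[[0,0,0],[1,32,-58],55],[[0,0,0],[1,32,-58],55],[[0,0,0],[1,32,-58],55],[[0,0,0],[1,32,-58],55]]'
python3 - <<'E'
from h import *
rem((.515,-.1533,.2466))
o=get_obs();w=capture("wrist");cv2.imwrite("pics/w1.png",w["image"])
print(proj(w,(.515,-.1533,.133),(o["eef_pos"],o["tcp_rot"])))
E
```

```text
t: 1.6
eef_pos: [0.5145, -0.1553, 0.2466]
tcp_rot: [[-0.0, 1.0, -0.006], [-0.001, -0.006, -1.0], [-1.0, -0.0, 0.001]]
contact_force: [0.4, -0.9, 0.0]
finger_gap: 0.0481
t 1.6 pos [ 0.5145 -0.1553  0.2466] shift [-0.   0.5 -2. ] turn [-0.33  0.03  0.01] gap 0.0481 F [ 0.4 -0.9  0. ] q [-28.7  23.6  94.7  -0.   61.7 -28.3]
[316.67681406 253.75396323]
```

View pics/w1.png

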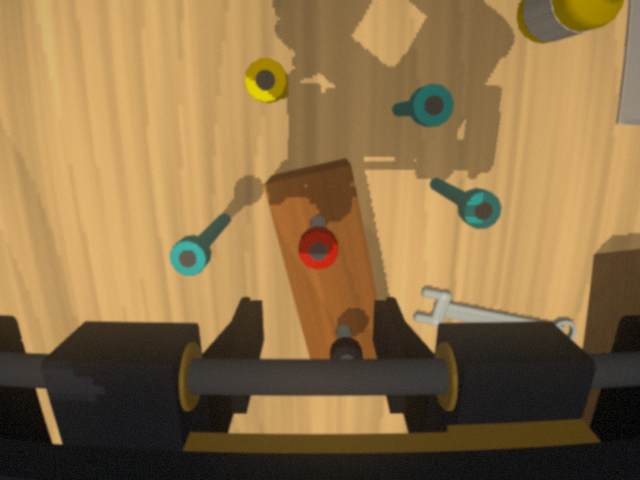

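The wrist view shows the red head at (318,248), about 5 px from the prediction. I'll refine that.

Run:
```python
from h import *
rem((.515,-.1533,.2466))
o=get_obs();P=(o["eef_pos"],o["tcp_rot"]);w=capture("wrist")
b=blobs(w["image"],(172,120,60),(6,255,255),(280,210,360,290));print(b)
h=cv2.cvtColor(w["image"],cv2.COLOR_BGR2HSV)
print(onz(w,b[0][0],.128,P), onz(w,(318.5,249),.133,P))
t=capture("top");s=capture("side")
for c,bx in((t,(375,255,405,280)),(s,(380,175,410,200))):
    bb=blobs(c["image"],(172,120,60),(6,255,255),bx);print(bb)
    if bb:
        print(tri(ray(c,bb[0][0]),ray(w,b[0][0],P)))
```

```text
t 1.65 pos [ 0.5143 -0.1558  0.2466] shift [-0.   0.7 -2.5] turn [-0.4   0.03  0.01] gap 0.048 F [ 0.3 -0.5 -0.2] q [-28.8  23.6  94.7  -0.   61.7 -28.3]
[(array([318.7, 247.1]), array([300, 225,  38,  43, 955], dtype=int32))]
[ 0.51609398 -0.1510132   0.128     ] [ 0.51595652 -0.15071701  0.133     ]
[]
[(array([394.6, 185.9]), array([390, 180,  11,  12,  95], dtype=int32))]
(array([ 0.51548409, -0.15186831,  0.12635483]), np.float64(0.0013879026053353859))
```

```bash
python3 -m jog '[[[0,0,0],[10,1.2,-3.2],55],[[0,0,0],[45,1.2,-3.2],55],[[0,0,0],[75,1.2,-3.2],55],[[0,0,0],[95,1.2,-3.2],55],[[0,0,0],[101,1.2,-3.2],55]]'
python3 -c "
from h import *
rem((.5155,-.1525,.145))"
```

```text
t: 2.22
eef_pos: [0.5133, -0.1512, 0.1418]
tcp_rot: [[-0.007, 1.0, -0.008], [0.004, -0.008, -1.0], [-1.0, -0.007, -0.003]]
contact_force: [-0.6, 0.7, -0.3]
finger_gap: 0.048
t 2.22 pos [ 0.5133 -0.1512  0.1418] shift [-3.2  2.2  1.3] turn [-0.44 -0.2   0.38] gap 0.048 F [-0.6  0.7 -0.3] q [-28.4  32.3 100.3  -0.   47.9 -27.9]
```

```bash
python3 -m jog '[[[0,0,0],[0,0,0],55],[[0,0,0],[0,0,0],55],[[0,0,0],[0,0,0],55],[[0,0,0],[0,0,0],55],[[0,0,0],[0,0,0],55]]'
python3 -c "
from h import *
rem((.5155,-.1525,.145))"
```

```text
t: 2.63
eef_pos: [0.5166, -0.1522, 0.1468]
tcp_rot: [[0.002, 1.0, -0.006], [-0.001, -0.006, -1.0], [-1.0, 0.003, 0.001]]
contact_force: [-0.7, 0.4, 0.1]
finger_gap: 0.0481
t 2.63 pos [ 0.5166 -0.1522  0.1468] shift [ 1.8 -1.1  0.3] turn [-0.37  0.08 -0.14] gap 0.0481 F [-0.7  0.4  0.1] q [-28.3  31.9 100.    0.   48.  -27.9]
```

```bash
python3 -m jog '[[[0,0,0],[0,0,0],20],[[0,0,0],[0,0,0],20],[[0,0,0],[0,0,0],20],[[0,0,0],[0,0,0],20],[[0,0,0],[0,0,0],20]]' 35
python3 -m jog '[[[0,0,0],[0,0,0],20],[[0,0,0],[0,0,0],20],[[0,0,0],[0,0,0],20],[[0,0,0],[0,0,0],20],[[0,0,0],[0,0,0],20]]' 35
python3 - <<'E'
from h import *
rem((.5155,-.1525,.145))
o=get_obs();w=capture("wrist");cv2.imwrite("pics/w2.png",w["image"])
E
```

```text
t: 3.05
eef_pos: [0.5158, -0.1519, 0.1457]
tcp_rot: [[0.0, 1.0, -0.006], [-0.0, -0.006, -1.0], [-1.0, 0.0, 0.0]]
contact_force: [0.1, 0.4, 1.4]
finger_gap: 0.025
t: 3.47
eef_pos: [0.5159, -0.1519, 0.1456]
tcp_rot: [[0.0, 1.0, -0.006], [-0.0, -0.006, -1.0], [-1.0, 0.0, 0.0]]
contact_force: [-0.5, 0.6, 0.9]
finger_gap: 0.0249
t 3.47 pos [ 0.5159 -0.1519  0.1456] shift [ 0.6 -0.4  0.6] turn [-0.37  0.   -0.01] gap 0.0249 F [-0.5  0.6  0.9] q [-28.3  32.  100.   -0.   48.  -27.9]
```

View pics/w2.png

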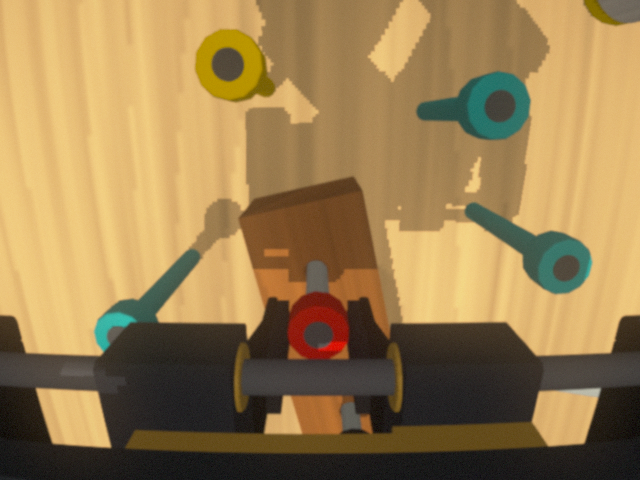

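The head at (318,326) is held between the pads, with a gap of 25 mm. Now I'll lift straight up.

```bash
python3 -m jog '[[[0,0,0],[-4,0,0],20],[[0,0,0],[-14,0,0],20],[[0,0,0],[-30,0,0],20],[[0,0,0],[-50,0,0],20],[[0,0,0],[-72,0,0],20]]' 35
python3 -m jog '[[[0,0,0],[-25,0,0],20],[[0,0,0],[-50,0,0],20],[[0,0,0],[-68,0,0],20],[[0,0,0],[-78,0,0],20],[[0,0,0],[-83,0,0],20]]' 35
python3 - <<'E'
from h import *
rem((.4876,.2092,.300))
for n in ("wrist","side"): cv2.imwrite(f"pics/{n}3.png",capture(n)["image"])
E
```

```text
t: 3.93
eef_pos: [0.5151, -0.1515, 0.2181]
tcp_rot: [[-0.002, 1.0, -0.006], [0.001, -0.006, -1.0], [-1.0, -0.002, -0.001]]
contact_force: [0.2, 0.0, -1.2]
finger_gap: 0.0247
t: 4.35
eef_pos: [0.5162, -0.152, 0.3026]
tcp_rot: [[0.003, 1.0, -0.006], [-0.001, -0.006, -1.0], [-1.0, 0.003, 0.001]]
contact_force: [0.3, 0.4, -0.8]
finger_gap: 0.0245
t 4.35 pos [ 0.5162 -0.152   0.3026] shift [   2.   -30.9 -361. ] turn [-0.36  0.08 -0.15] gap 0.0245 F [ 0.3  0.4 -0.8] q [-28.3  19.8  90.8   0.   69.3 -27.9]
```

View pics/side3.png

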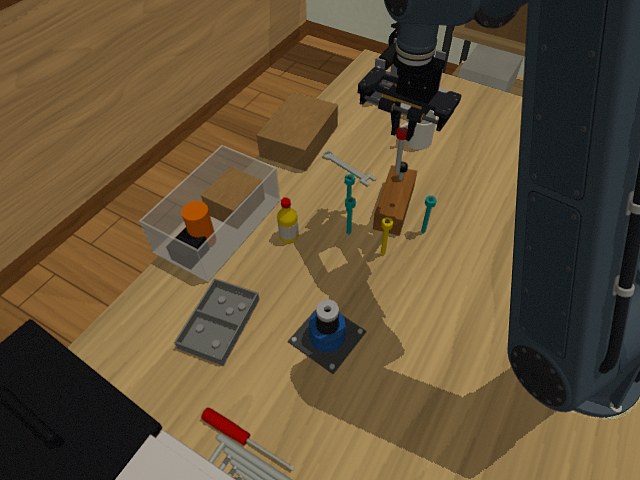

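```bash
python3 -m jog '[[[0,0,0],[0,-1.5,-18],20],[[0,0,0],[0,-4,-50],20],[[0,0,0],[0,-7,-86],20],[[0,0,0],[0,-10.5,-123],20],[[0,0,0],[0,-14,-161],20]]' 35
python3 -m jog '[[[0,0,0],[0,-3.5,-40],20],[[0,0,0],[0,-7,-80],20],[[0,0,0],[0,-10,-118],20],[[0,0,0],[0,-13,-150],20],[[0,0,0],[0,-15,-172],20]]' 35
python3 - <<'E'
from h import *
rem((.4876,.2092,.300))
E
```

```text
t: 4.87
eef_pos: [0.5015, 0.0105, 0.2987]
tcp_rot: [[-0.004, 1.0, -0.008], [0.001, -0.008, -1.0], [-1.0, -0.004, -0.001]]
contact_force: [0.2, -0.0, -1.5]
finger_gap: 0.0246
t: 5.28
eef_pos: [0.4871, 0.1841, 0.2987]
tcp_rot: [[-0.004, 1.0, -0.004], [0.0, -0.004, -1.0], [-1.0, -0.004, -0.0]]
contact_force: [-0.4, 0.2, -1.2]
finger_gap: 0.0252
t 5.28 pos [0.4871 0.1841 0.2987] shift [ -1.2   0.4 -25.1] turn [-0.25 -0.03  0.24] gap 0.0252 F [-0.4  0.2 -1.2] q [ 8.4 18.7 93.1  0.1 68.4  8.6]
```

```bash
python3 -m jog '[[[0,0,0],[0,0,-10],20],[[0,0,0],[0,0,-20],20],[[0,0,0],[0,0.4,-25],20],[[0,0,0],[0,0.4,-25],20],[[0,0,0],[0,0.4,-25],20]]' 35
python3 -m jog '[[[0,0,0],[0,0,0],20],[[0,0,0],[0,0,0],20],[[0,0,0],[0,0,0],20],[[0,0,0],[0,0,0],20],[[0,0,0],[0,0,0],20]]' 35
python3 - <<'E'
from h import *
rem((.4876,.2092,.300))
o=get_obs()
for n in ("wrist","side","top"): cv2.imwrite(f"pics/{n}4.png",capture(n)["image"])
P=(o["eef_pos"],o["tcp_rot"]);w=capture("wrist")
print(proj(w,(.4876,.2092,.118),P))
s=capture("side")
b=blobs(s["image"],(172,120,60),(6,255,255),(280,150,400,300));print(b)
x0,y0=270,150
cv2.imwrite("pics/side4c.png",cv2.resize(s["image"][y0:y0+200,x0:x0+130],None,fx=3,fy=3,interpolation=cv2.INTER_CUBIC))
E
```

```text
t: 5.7
eef_pos: [0.4897, 0.2054, 0.3002]
tcp_rot: [[-0.001, 1.0, -0.007], [-0.001, -0.007, -1.0], [-1.0, -0.001, 0.001]]
contact_force: [-0.0, 0.8, -2.2]
finger_gap: 0.0246
t: 6.12
eef_pos: [0.4896, 0.2059, 0.3006]
tcp_rot: [[0.0, 1.0, -0.007], [0.0, -0.007, -1.0], [-1.0, 0.0, -0.0]]
contact_force: [0.0, -0.9, -1.8]
finger_gap: 0.0248
t 6.12 pos [0.4896 0.2059 0.3006] shift [ 0.6 -2.  -3.2] turn [-0.41 -0.   -0.01] gap 0.0248 F [ 0.  -0.9 -1.8] q [10.8 19.4 91.8 -0.  68.8 11.2]
[313.5995605  225.14788768]
[(array([325.2, 258.3]), array([320, 249,  12,  17, 112], dtype=int32))]
```

View pics/wrist4.png

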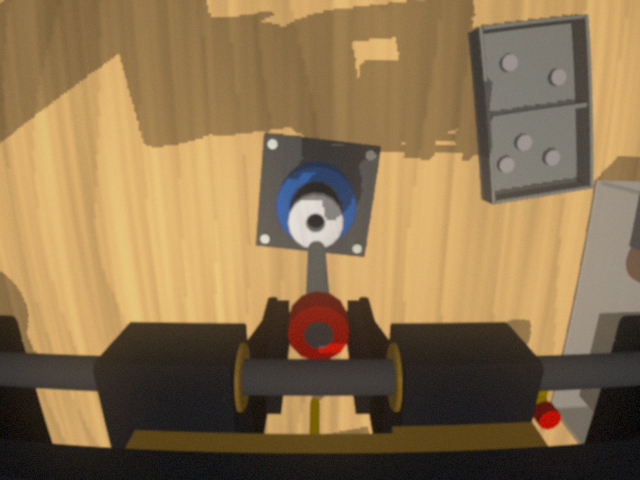

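View pics/side4c.png

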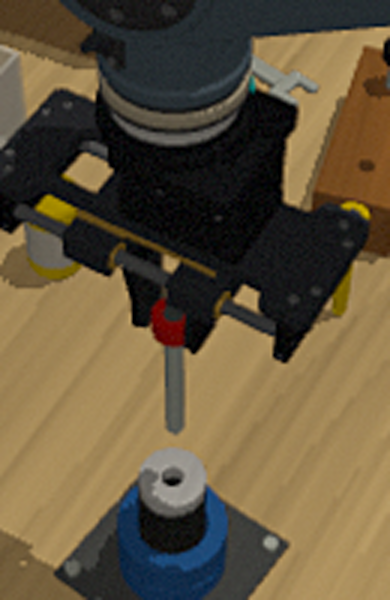

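The wrist view shows the bore mouth at (316,222), the axle's foot end near (317,243) and the head at (318,325). In the side crop the foot is above the roller at (175,430). I'll compute the foot-to-bore offset.

Run:
```python
from h import *
o=get_obs();P=(o["eef_pos"],o["tcp_rot"]);w=capture("wrist");s=capture("side");print(P[0])
im=w["image"]
cv2.imwrite("pics/w5c.png",cv2.resize(im[190:360,260:380],None,fx=4.5,fy=4.5,interpolation=cv2.INTER_CUBIC))
g=cv2.cvtColor(im,cv2.COLOR_BGR2GRAY)
m=np.zeros_like(g);m[212:234,306:328]=(g[212:234,306:328]<75)*255
n,l,st,ce=cv2.connectedComponentsWithStats(m);print("bore",[(ce[i].round(1),st[i]) for i in range(1,n) if st[i][4]>20])
for uv in [(315.5,221.5)]: print("bore w",onz(w,uv,.118,P))
print("foot",tri(ray(s,(328.3-.3,293.3)),ray(w,(317,245),P)))
print("foot on z w",onz(w,(317,244),.172,P),"side",onz(s,(328.,293.3),.172))
for dx in(0,):
  for y in (.2059,.2069,.2049,.2079): print(y,"pred foot px",proj(w,(.4896,y,.172),P),proj(s,(.4896,y,.172)))
```

```text
[0.48949899 0.20632295 0.30058714]
bore [(array([315.4, 221.4]), array([308, 216,  15,  12, 138], dtype=int32))]
bore w [0.48900751 0.212543   0.118     ]
foot (array([0.4894822 , 0.20665997, 0.1659216 ]), np.float64(0.002498305553996447))
foot on z w [0.49024009 0.210266   0.172     ] side [0.4869255  0.20885504 0.172     ]
0.2059 pred foot px [316.08551915 250.23449793] [327.55655776 291.52393102]
0.2069 pred foot px [316.07547386 248.81292896] [327.28775566 291.91658762]
0.2049 pred foot px [316.09554678 251.65297989] [327.82503964 291.13174307]
0.2079 pred foot px [316.06541092 247.38827284] [327.01863275 292.30971371]
```

View pics/w5c.png

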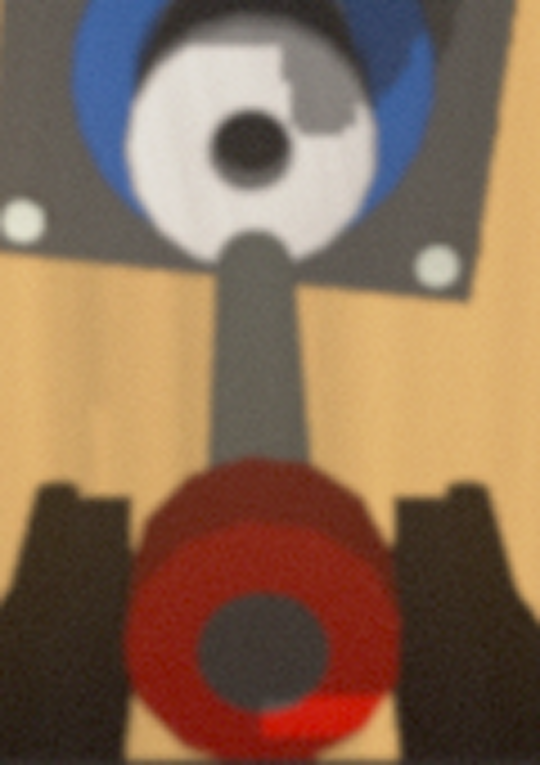

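```bash
python3 -m jog '[[[0,0,0],[8,0,-1.5],20],[[0,0,0],[20,-0.3,-2.5],20],[[0,0,0],[32,-0.3,-2.5],20],[[0,0,0],[39,-0.3,-2.5],20],[[0,0,0],[41,-0.3,-2.5],20]]' 35
python3 -m jog '[[[0,0,0],[0,0,0],20],[[0,0,0],[0,0,0],20],[[0,0,0],[0,0,0],20],[[0,0,0],[0,0,0],20],[[0,0,0],[0,0,0],20]]' 35
python3 - <<'E'
from h import *
rem((.4893,.2088,.2586))
w=capture("wrist");s=capture("side");t=capture("top")
cv2.imwrite("pics/w6c.png",cv2.resize(w["image"][180:360,260:380],None,fx=4,fy=4,interpolation=cv2.INTER_CUBIC)[:600])
cv2.imwrite("pics/s6c.png",cv2.resize(s["image"][250:350,280:370],None,fx=6,fy=6,interpolation=cv2.INTER_CUBIC))
cv2.imwrite("pics/t6c.png",cv2.resize(t["image"][200:320,200:300],None,fx=5,fy=5,interpolation=cv2.INTER_CUBIC))
E
```

```text
t: 6.88
eef_pos: [0.4882, 0.2087, 0.2578]
tcp_rot: [[-0.003, 1.0, -0.006], [-0.001, -0.006, -1.0], [-1.0, -0.003, 0.001]]
contact_force: [0.4, -0.5, -2.4]
finger_gap: 0.0248
t: 7.3
eef_pos: [0.4896, 0.2089, 0.2601]
tcp_rot: [[0.001, 1.0, -0.006], [0.0, -0.006, -1.0], [-1.0, 0.001, -0.0]]
contact_force: [0.3, 0.7, -1.5]
finger_gap: 0.025
t 7.3 pos [0.4896 0.2089 0.2601] shift [ 1.5 -0.3  0.1] turn [-0.37 -0.01 -0.07] gap 0.025 F [ 0.3  0.7 -1.5] q [11.1 22.2 94.6  0.  63.2 11.4]
```

View pics/w6c.png

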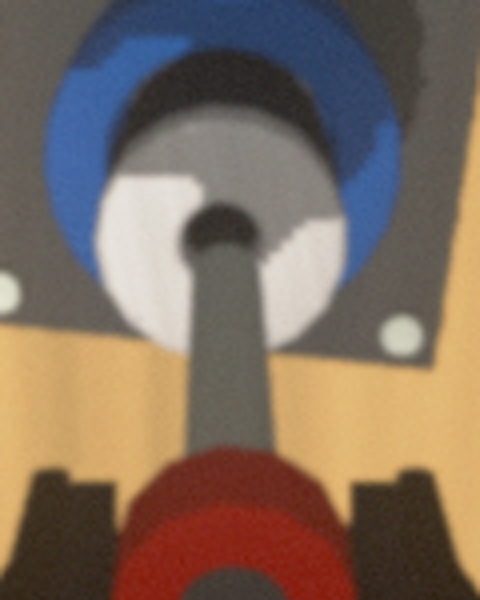

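View pics/s6c.png

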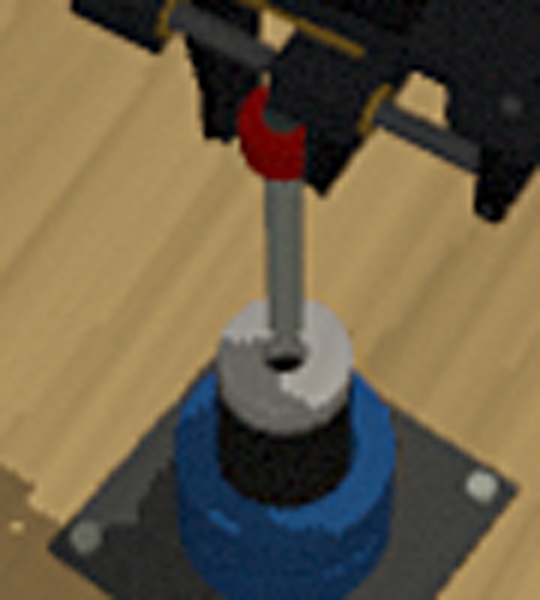

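Both views show the foot tip just above the bore: wrist crop tip edge (226,243) against bore centre (221,229), and side crop tip (285,345) against bore (286,357). I'll quantify that.

Run:
```python
from h import *
o=get_obs();P=(o["eef_pos"],o["tcp_rot"]);w=capture("wrist");s=capture("side")
zt=P[0][2]-.1286;print(P[0],zt)
W=lambda x,y:(260+x/4-.4,180+y/4-.4)
S=lambda x,y:(280+x/6-.4,250+y/6-.4)
print("bore w",onz(w,W(221,229),.118,P),"tip edge(+y 3.5) w",onz(w,W(226,243),zt,P))
print("bore s",onz(s,S(286,356),.118),"tip low edge s",onz(s,S(285,347),zt))
# axle direction in the side view vs vertical: shank centre upper/lower
print([proj(s,(.4885,.2092,z)) for z in(.13,.23)], S(284,180),S(285,345))
```

```text
[0.48933172 0.20885376 0.25983722] 0.13123721957545492
bore w [0.48863907 0.21403572 0.118     ] tip edge(+y 3.5) w [0.48955536 0.21535672 0.13123722]
bore s [0.48722183 0.21098462 0.118     ] tip low edge s [0.48525604 0.21502084 0.13123722]
[array([327.16407528, 304.76328066]), array([327.19782246, 275.49089461])] (326.93333333333334, 279.6) (327.1, 307.1)
```

```bash
python3 -m jog '[[[0,0,0],[3,-0.3,-0.8],20],[[0,0,0],[8,-0.3,-0.8],20],[[0,0,0],[13,-0.3,-0.8],20],[[0,0,0],[17,-0.3,-0.8],20],[[0,0,0],[20,-0.3,-0.8],20]]' 35
python3 - <<'E'
from h import *
rem((.4893,.2096,.2386))
w=capture("wrist");s=capture("side")
a=cv2.resize(w["image"][180:330,260:380],None,fx=3.2,fy=4,interpolation=cv2.INTER_CUBIC)[:600]
b=cv2.resize(s["image"][250:350,280:345],None,fx=6,fy=6,interpolation=cv2.INTER_CUBIC)
cv2.imwrite("pics/ws7.png",np.hstack([a,b]))
E
```

```text
t: 7.97
eef_pos: [0.4885, 0.2096, 0.2386]
tcp_rot: [[-0.001, 1.0, -0.006], [-0.0, -0.006, -1.0], [-1.0, -0.001, 0.0]]
contact_force: [-0.6, 0.4, -1.2]
finger_gap: 0.0252
t 7.97 pos [0.4885 0.2096 0.2386] shift [ 0.   0.8 -0. ] turn [-0.37  0.01  0.08] gap 0.0252 F [-0.6  0.4 -1.2] q [11.2 23.7 96.   0.  60.3 11.5]
```

View pics/ws7.png

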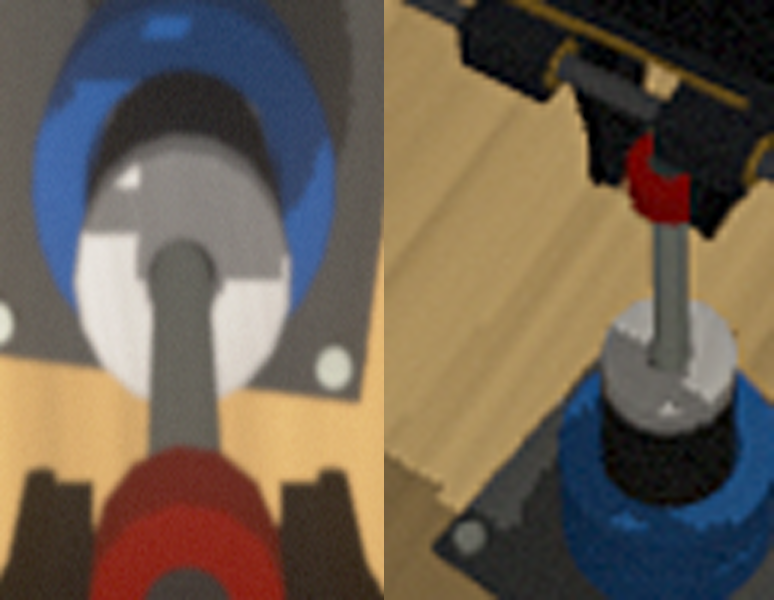

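The foot is about 13 mm inside the bore with no contact force. I'll continue down.

```bash
python3 -m jog '[[[0,0,0],[5,0,0],20],[[0,0,0],[12,0,0],20],[[0,0,0],[20,0,0],20],[[0,0,0],[27,0,0],20],[[0,0,0],[32,0,0],20]]' 35
python3 -m jog '[[[0,0,0],[6,0,0],20],[[0,0,0],[14,0,0],20],[[0,0,0],[22,0,0],20],[[0,0,0],[29,0,0],20],[[0,0,0],[34,0,0],20]]' 35
python3 - <<'E'
from h import *
rem((.4893,.2096,.1472))
E
```

```text
t: 8.48
eef_pos: [0.4885, 0.2095, 0.2063]
tcp_rot: [[-0.001, 1.0, -0.006], [-0.0, -0.006, -1.0], [-1.0, -0.001, 0.0]]
contact_force: [0.1, 0.6, -0.7]
finger_gap: 0.0249
t: 8.9
eef_pos: [0.4886, 0.2096, 0.1725]
tcp_rot: [[-0.001, 1.0, -0.007], [-0.0, -0.007, -1.0], [-1.0, -0.001, 0.0]]
contact_force: [-0.2, -0.1, -2.7]
finger_gap: 0.025
t 8.9 pos [0.4886 0.2096 0.1725] shift [25.3  0.7 -0. ] turn [-0.37  0.01  0.06] gap 0.025 F [-0.2 -0.1 -2.7] q [11.2 29.2 99.7  0.  51.2 11.5]
```

```bash
python3 -m jog '[[[0,0,0],[4,0,0],20],[[0,0,0],[9,0,0],20],[[0,0,0],[14,0,0],20],[[0,0,0],[18,0,0],20],[[0,0,0],[21,0,0],20]]' 35
python3 -m jog '[[[0,0,0],[1,0,0],20],[[0,0,0],[2,0,0],20],[[0,0,0],[3,0,0],20],[[0,0,0],[4,0,0],20],[[0,0,0],[5,0,0],20]]' 35
python3 - <<'E'
from h import *
rem((.4893,.2096,.1466))
s=capture("side")
cv2.imwrite("pics/s8.png",cv2.resize(s["image"][250:350,280:370],None,fx=6,fy=6,interpolation=cv2.INTER_CUBIC))
E
```

```text
t: 9.32
eef_pos: [0.4888, 0.2097, 0.1521]
tcp_rot: [[-0.0, 1.0, -0.006], [0.0, -0.006, -1.0], [-1.0, -0.0, -0.0]]
contact_force: [-0.9, 0.5, -0.3]
finger_gap: 0.0244
t: 9.73
eef_pos: [0.489, 0.2097, 0.1476]
tcp_rot: [[0.0, 1.0, -0.006], [0.0, -0.006, -1.0], [-1.0, 0.0, -0.0]]
contact_force: [-0.8, -0.2, -0.2]
finger_gap: 0.0251
t 9.73 pos [0.489  0.2097 0.1476] shift [1.  0.3 0.1] turn [-0.37 -0.   -0.01] gap 0.0251 F [-0.8 -0.2 -0.2] q [ 11.2  31.5 100.8  -0.   47.8  11.5]
```

View pics/s8.png

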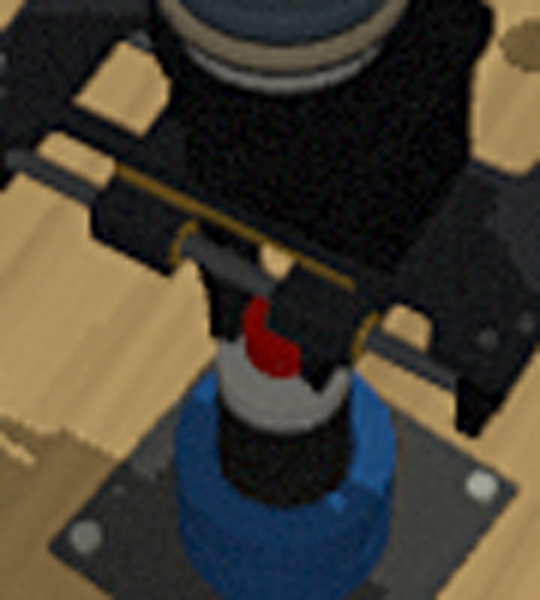

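The head is nearly on the roller's end. I'll press on in 1 mm steps and watch the force.

```bash
python3 -m jog '[[[0,0,0],[0.5,0,0],20],[[0,0,0],[1,0,0],20],[[0,0,0],[1.5,0,0],20],[[0,0,0],[2,0,0],20],[[0,0,0],[2,0,0],20]]' 35
python3 -c "
from h import *
rem((.4893,.2096,.1466))"
```

```text
t: 10.2
eef_pos: [0.4893, 0.2098, 0.1467]
tcp_rot: [[0.001, 1.0, -0.006], [0.0, -0.006, -1.0], [-1.0, 0.001, -0.0]]
contact_force: [-3.0, 0.8, 7.2]
finger_gap: 0.0246
t 10.2 pos [0.4893 0.2098 0.1467] shift [0.1 0.  0.2] turn [-0.37 -0.02 -0.07] gap 0.0246 F [-3.   0.8  7.2] q [ 11.2  31.5 100.8   0.   47.6  11.5]
```

```bash
python3 -m jog '[[[0,0,0],[0.5,0,0],20],[[0,0,0],[1,0,0],20],[[0,0,0],[1.5,0,0],20],[[0,0,0],[2,0,0],20],[[0,0,0],[2,0,0],20]]' 35
python3 -c "
from h import *
rem((.4893,.2096,.1466))"
```

```text
t: 10.62
eef_pos: [0.4894, 0.21, 0.1466]
tcp_rot: [[0.002, 1.0, -0.006], [0.001, -0.006, -1.0], [-1.0, 0.002, -0.001]]
contact_force: [-4.8, 0.0, 19.5]
finger_gap: 0.0249
t 10.62 pos [0.4894 0.21   0.1466] shift [-0.  -0.1  0.4] turn [-0.36 -0.04 -0.13] gap 0.0249 F [-4.8  0.  19.5] q [ 11.2  31.5 100.8   0.   47.5  11.5]
```

It has stopped solid: 19.5 N with no further travel, at exactly the height predicted for home. Next I'll relax, open the gripper and check.

```bash
python3 -m jog '[[[0,0,0],[-3,0,0],20],[[0,0,0],[-3,0,0],80],[[0,0,0],[-3,0,0],80],[[0,0,0],[-3,0,0],80],[[0,0,0],[-3,0,0],80]]'
python3 -m jog '[[[0,0,0],[0,0,0],80],[[0,0,0],[0,0,0],80],[[0,0,0],[0,0,0],80],[[0,0,0],[0,0,0],80],[[0,0,0],[0,0,0],80]]'
python3 - <<'E'
from h import *
rem((.4893,.2096,.1))
s=capture("side");o=get_obs();P=(o["eef_pos"],o["tcp_rot"]);w=capture("wrist")
a=cv2.resize(s["image"][250:350,280:345],None,fx=6,fy=6,interpolation=cv2.INTER_CUBIC)
b=cv2.resize(w["image"][230:380,260:360],None,fx=4,fy=4,interpolation=cv2.INTER_CUBIC)
cv2.imwrite("pics/ws9.png",np.hstack([a,b]))
E
```

```text
t: 11.03
eef_pos: [0.4893, 0.2095, 0.1463]
tcp_rot: [[0.0, 1.0, -0.006], [-0.0, -0.006, -1.0], [-1.0, 0.0, 0.0]]
contact_force: [0.6, 0.1, 0.6]
finger_gap: 0.0442
t: 11.45
eef_pos: [0.4889, 0.2096, 0.1465]
tcp_rot: [[-0.0, 1.0, -0.006], [-0.0, -0.006, -1.0], [-1.0, -0.0, 0.0]]
contact_force: [-1.2, 0.7, 0.1]
finger_gap: 0.0685
t 11.45 pos [0.4889 0.2096 0.1465] shift [46.5  0.4  0. ] turn [-0.37  0.    0.01] gap 0.0685 F [-1.2  0.7  0.1] q [ 11.2  31.6 100.8  -0.   47.6  11.5]
```

View pics/ws9.png

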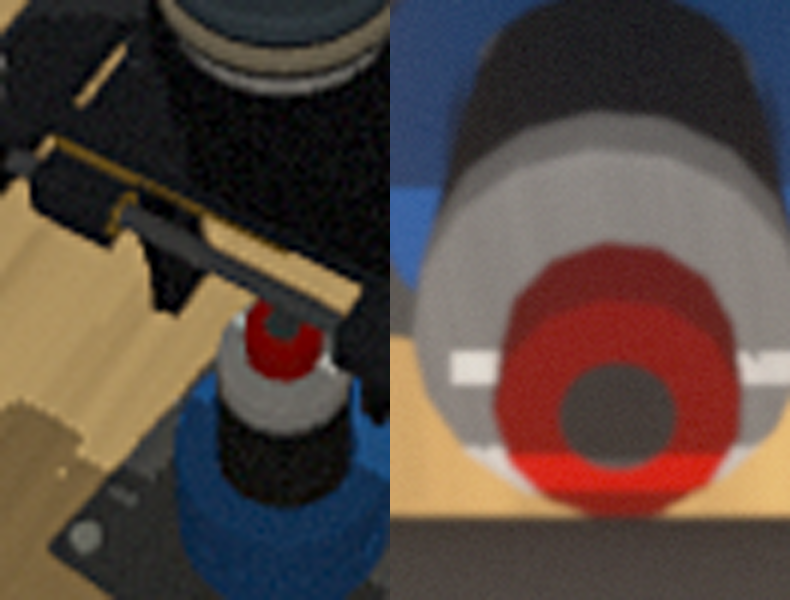

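The head sits flush on the roller's end in both views. Before descending over the roller, I'll check that the gripper's cross rod will clear the head.

Run:
```python
from h import *
o=get_obs();P=(o["eef_pos"],o["tcp_rot"]);w=capture("wrist");s=capture("side")
oo,d=ray(w,(318,376),P)
for k in(.09,.1,.11,.12,.13,.143):
    X=oo+d*k;u=proj(s,X);ln=285.4+(u[0]-301.3)*(301.3-285.4)/35
    print(k,"tool",(P[1].T@(X-P[0])).round(4),u.round(1),"rod row there",round(ln,1))
```

```text
0.09 tool [-0.0594  0.0011 -0.0305] [317.6 295.2] rod row there 292.8
0.1 tool [-0.0508  0.0012 -0.0246] [319.3 295.3] rod row there 293.6
0.11 tool [-0.0422  0.0012 -0.0186] [321.1 295.4] rod row there 294.4
0.12 tool [-0.0335  0.0012 -0.0127] [322.8 295.6] rod row there 295.2
0.13 tool [-0.0249  0.0012 -0.0067] [324.4 295.7] rod row there 295.9
0.143 tool [-0.0138  0.0012  0.001 ] [326.6 295.8] rod row there 296.9
```

The shift of the rod's collars with the opening (275 px for 62 mm) puts the rod at a camera depth of about 94 mm, roughly 56 mm behind the TCP. That clears the head, so I'll descend 45 mm over the roller.

```bash
python3 -m jog '[[[0,0,0],[4,0,0],80],[[0,0,0],[13,0,0],80],[[0,0,0],[22,0,0],80],[[0,0,0],[29,0,0],80],[[0,0,0],[33,0,0],80]]'
python3 -c "
from h import *
rem((.4893,.2096,.101))"
python3 -m jog '[[[0,0,0],[3,0,0],80],[[0,0,0],[7,0,0],80],[[0,0,0],[10,0,0],80],[[0,0,0],[12,0,0],80],[[0,0,0],[12,0,0],80]]'
python3 -c "
from h import *
rem((.4893,.2096,.101))"
```

```text
t: 12.07
eef_pos: [0.4881, 0.2094, 0.1119]
tcp_rot: [[-0.003, 1.0, -0.006], [-0.001, -0.006, -1.0], [-1.0, -0.003, 0.001]]
contact_force: [-0.2, 0.6, -0.9]
finger_gap: 0.0697
t 12.07 pos [0.4881 0.2094 0.1119] shift [10.9  1.3 -0.2] turn [-0.37  0.03  0.15] gap 0.0697 F [-0.2  0.6 -0.9] q [ 11.2  34.9 102.1   0.   43.2  11.5]
t: 12.48
eef_pos: [0.4888, 0.2096, 0.1012]
tcp_rot: [[-0.001, 1.0, -0.006], [-0.0, -0.006, -1.0], [-1.0, -0.001, 0.0]]
contact_force: [0.2, 0.8, 0.9]
finger_gap: 0.0697
t 12.48 pos [0.4888 0.2096 0.1012] shift [0.2 0.5 0. ] turn [-0.37  0.01  0.03] gap 0.0697 F [0.2 0.8 0.9] q [ 11.2  36.  102.4   0.   41.7  11.5]
```

Closing on the roller at full grip.

```bash
python3 -m jog '[[[0,0,0],[0,0,0],40],[[0,0,0],[0,0,0],40],[[0,0,0],[0,0,0],40],[[0,0,0],[0,0,0],40],[[0,0,0],[0,0,0],40]]' 58
python3 -m jog '[[[0,0,0],[0,0,0],40],[[0,0,0],[0,0,0],40],[[0,0,0],[0,0,0],40],[[0,0,0],[0,0,0],40],[[0,0,0],[0,0,0],40]]' 58
python3 - <<'E'
from h import *
rem((.4893,.2096,.101))
s=capture("side");w=capture("wrist")
a=cv2.resize(s["image"][250:350,280:345],None,fx=6,fy=6,interpolation=cv2.INTER_CUBIC)
b=cv2.resize(w["image"][230:380,260:360],None,fx=4,fy=4,interpolation=cv2.INTER_CUBIC)
cv2.imwrite("pics/ws10.png",np.hstack([a,b]))
E
```

```text
t: 12.9
eef_pos: [0.4881, 0.2096, 0.1017]
tcp_rot: [[-0.002, 1.0, -0.007], [-0.0, -0.007, -1.0], [-1.0, -0.002, 0.0]]
contact_force: [-1.4, 0.9, 1.4]
finger_gap: 0.0443
t: 13.32
eef_pos: [0.4882, 0.2096, 0.1017]
tcp_rot: [[-0.001, 1.0, -0.006], [-0.0, -0.006, -1.0], [-1.0, -0.001, 0.0]]
contact_force: [-3.1, 0.4, 4.6]
finger_gap: 0.0437
t 13.32 pos [0.4882 0.2096 0.1017] shift [0.7 1.1 0. ] turn [-0.36  0.01  0.08] gap 0.0437 F [-3.1  0.4  4.6] q [ 11.2  35.9 102.4   0.   41.8  11.5]
```

View pics/ws10.png

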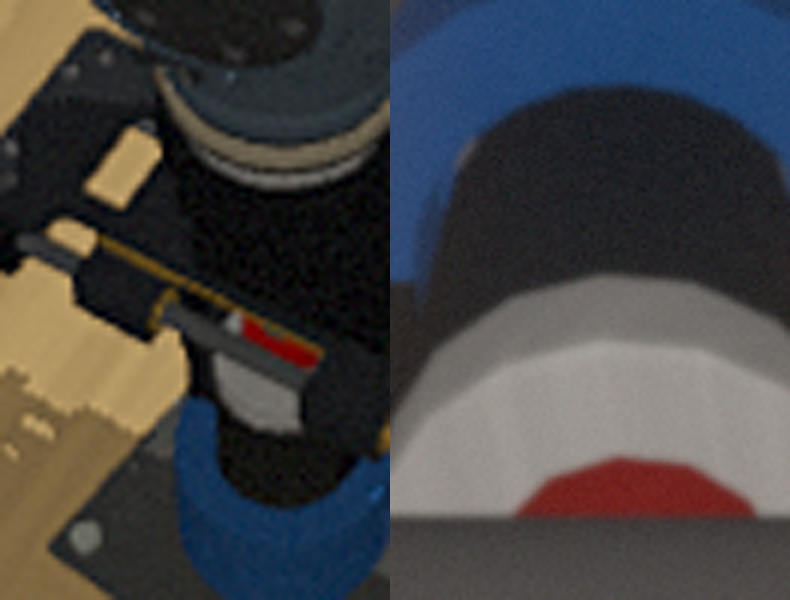

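The roller is gripped (gap 43.7 mm on 45 mm rubber). Drawing it straight up.

```bash
python3 -m jog '[[[0,0,0],[-2,0,0],40],[[0,0,0],[-7,0,0],40],[[0,0,0],[-14,0,0],40],[[0,0,0],[-23,0,0],40],[[0,0,0],[-33,0,0],40]]' 58
python3 -m jog '[[[0,0,0],[-12,0,0],40],[[0,0,0],[-27,0,0],40],[[0,0,0],[-44,0,0],40],[[0,0,0],[-62,0,0],40],[[0,0,0],[-80,0,0],40]]' 58
python3 -m jog '[[[-2,0,0],[-20,0,0],40],[[-5,0,0],[-42,0,0],40],[[-8,0,0],[-65,0,0],40],[[-10,0,0],[-88,0,0],40],[[-11.5,0,0],[-108,0,0],40]]' 58
python3 -m jog '[[[0,0,0],[-15,0,0],40],[[0,0,0],[-24,0,0],40],[[0,0,0],[-28,0,0],40],[[0,0,0],[-28,0,0],40],[[0,0,0],[-28,0,0],40]]' 58
python3 - <<'E'
from h import *
rem((.489,.2096,.35),(.98,.199))
s=capture("side");cv2.imwrite("pics/s11.png",s["image"])
E
```

```text
t: 13.83
eef_pos: [0.489, 0.2095, 0.135]
tcp_rot: [[-0.0, 1.0, -0.007], [-0.0, -0.007, -1.0], [-1.0, -0.0, 0.0]]
contact_force: [0.3, 0.0, -6.5]
finger_gap: 0.0442
t: 14.25
eef_pos: [0.4887, 0.2095, 0.2161]
tcp_rot: [[0.001, 1.0, -0.006], [0.0, -0.006, -1.0], [-1.0, 0.001, -0.0]]
contact_force: [0.5, -0.3, -6.1]
finger_gap: 0.0436
t: 14.67
eef_pos: [0.4885, 0.2095, 0.3249]
tcp_rot: [[0.002, 0.981, 0.195], [0.0, 0.195, -0.981], [-1.0, 0.002, 0.0]]
contact_force: [1.3, 0.5, -6.0]
finger_gap: 0.0439
t: 15.08
eef_pos: [0.4882, 0.2094, 0.3498]
tcp_rot: [[-0.002, 0.981, 0.193], [-0.0, 0.193, -0.981], [-1.0, -0.002, 0.0]]
contact_force: [0.5, -0.3, -6.9]
finger_gap: 0.0435
t 15.08 pos [0.4882 0.2094 0.3498] shift [-0.2  0.8  0. ] turn [-0.35  0.    0.1 ] gap 0.0435 F [ 0.5 -0.3 -6.9] q [11.2 16.7 87.6 -0.  75.8  0. ]
```

View pics/s11.png

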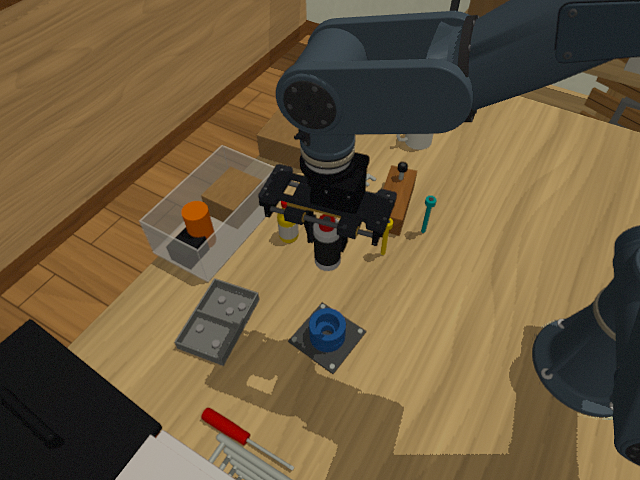

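The roller with the red head is out at about (327,245), and the holder at (326,328) is empty. Now tilting about tool z.

```bash
python3 -m jog '[[[0,0,3],[-2,8,0],40],[[0,0,8],[-4,18,0],40],[[0,0,13],[-6,30,0],40],[[0,0,19],[-8,42,0],40],[[0,0,25],[-10,54,0],40]]' 58
python3 -c "
from h import *
rem((.489,.2096,.35),(.98,.199))"
```

```text
t: 15.55
eef_pos: [0.5414, 0.2199, 0.3591]
tcp_rot: [[0.415, 0.889, 0.193], [0.082, 0.175, -0.981], [-0.906, 0.423, -0.0]]
contact_force: [0.1, 0.4, -7.7]
finger_gap: 0.0439
t 15.55 pos [0.5414 0.2199 0.3591] shift [-14.3 -52.2  -0. ] turn [ -0.35   0.08 -25.01] gap 0.0439 F [ 0.1  0.4 -7.7] q [11.2 12.  97.1 -0.  45.9  0.1]
```

```bash
python3 -m jog '[[[0,0,5],[-4,12,0],40],[[0,0,10],[-9,26,0],40],[[0,0,15],[-14,40,0],40],[[0,0,20],[-19,54,0],40],[[0,0,25],[-24,68,0],40]]' 58
python3 -c "
from h import *
rem((.489,.2096,.35),(.98,.199))"
```

```text
t: 15.97
eef_pos: [0.5907, 0.2297, 0.4082]
tcp_rot: [[0.749, 0.634, 0.193], [0.147, 0.125, -0.981], [-0.646, 0.763, 0.0]]
contact_force: [0.8, 0.1, -6.7]
finger_gap: 0.0439
t 15.97 pos [0.5907 0.2297 0.4082] shift [ -41.5 -111.5    0. ] turn [ -0.32   0.15 -49.73] gap 0.0439 F [ 0.8  0.1 -6.7] q [ 1.120e+01  9.700e+00  1.044e+02 -1.000e-01  1.610e+01  1.000e-01]
```

```bash
python3 -m jog '[[[0,0,3],[2,22,0],40],[[0,0,7],[4,45,0],40],[[0,0,11],[6,65,0],40],[[0,0,15],[7,80,0],40],[[0,0,17],[8,90,0],40]]' 58
python3 -c "
from h import *
rem((.489,.2096,.35),(.98,.199))"
```

```text
t: 16.38
eef_pos: [0.6545, 0.2421, 0.4727]
tcp_rot: [[0.896, 0.4, 0.193], [0.176, 0.079, -0.981], [-0.408, 0.913, 0.0]]
contact_force: [-0.8, 0.0, -7.5]
finger_gap: 0.044
t 16.38 pos [0.6545 0.2421 0.4727] shift [-1.039e+02 -1.808e+02 -1.000e-01] turn [ -0.3    0.2  -65.92] gap 0.044 F [-0.8  0.  -7.5] q [ 11.1  11.8 102.   -2.5   0.3   2.5]
```

Tilt is about 66°, but joint 5 is close to its 0° limit. I'll move out and up to regain margin.

```bash
python3 -m jog '[[[0,0,0],[6,10,0],40],[[0,0,0],[14,22,0],40],[[0,0,0],[24,36,0],40],[[0,0,0],[32,50,0],40],[[0,0,0],[40,60,0],40]]' 58
python3 -c "
from h import *
rem((.489,.2096,.35),(.98,.199))"
```

```text
t: 16.8
eef_pos: [0.7155, 0.2542, 0.5157]
tcp_rot: [[0.898, 0.396, 0.193], [0.177, 0.078, -0.981], [-0.403, 0.915, -0.0]]
contact_force: [0.3, -0.1, -5.0]
finger_gap: 0.0441
t 16.8 pos [0.7155 0.2542 0.5157] shift [-1.444e+02 -2.448e+02 -1.000e-01] turn [ -0.29   0.19 -66.2 ] gap 0.0441 F [ 0.3 -0.1 -5. ] q [11.1 14.5 91.   0.   8.3 -0. ]
```

```bash
python3 -m jog '[[[0,0,1],[6,6,0],40],[[0,0,2],[12,12,0],40],[[0,0,3],[18,18,0],40],[[0,0,4],[24,22,0],40],[[0,0,4],[24,22,0],40]]' 58
python3 -m jog '[[[0,0,0],[0,0,0],40],[[0,0,0],[0,0,0],40],[[0,0,0],[0,0,0],40],[[0,0,0],[0,0,0],40],[[0,0,0],[0,0,0],40]]' 58
python3 - <<'E'
from h import *
rem((.489,.2096,.35),(.98,.199))
for n in("side","top","wrist"): cv2.imwrite(f"pics/{n}12.png",capture(n)["image"])
E
```

```text
t: 17.22
eef_pos: [0.7463, 0.2601, 0.5266]
tcp_rot: [[0.925, 0.328, 0.193], [0.182, 0.064, -0.981], [-0.334, 0.943, -0.0]]
contact_force: [1.9, -0.4, -6.9]
finger_gap: 0.0442
t: 17.63
eef_pos: [0.7453, 0.2602, 0.5288]
tcp_rot: [[0.925, 0.326, 0.193], [0.183, 0.064, -0.981], [-0.332, 0.943, -0.0]]
contact_force: [0.2, 0.3, -6.9]
finger_gap: 0.0442
t 17.63 pos [0.7453 0.2602 0.5288] shift [-187.1 -255.4    0. ] turn [ -0.29   0.19 -70.61] gap 0.0442 F [ 0.2  0.3 -6.9] q [11.2 16.8 88.7 -0.   3.8  0. ]
```

View pics/side12.png

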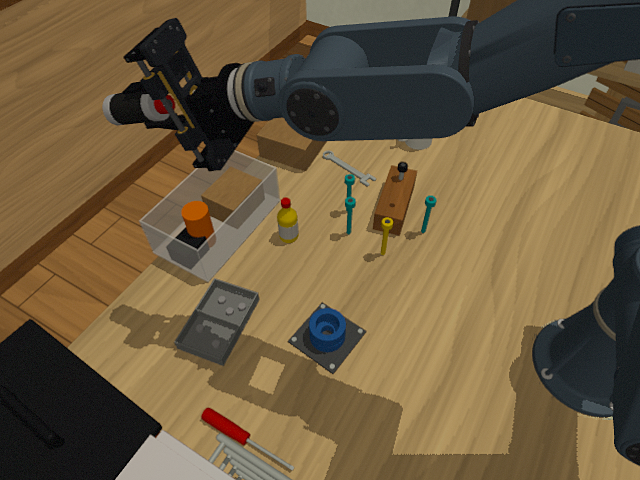

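View pics/top12.png

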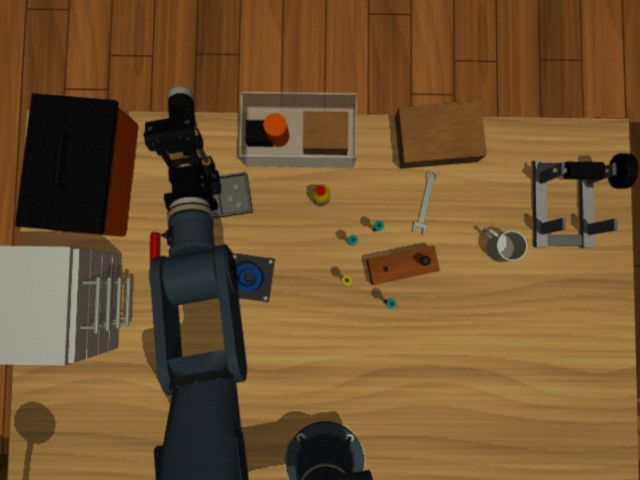

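View pics/wrist12.png

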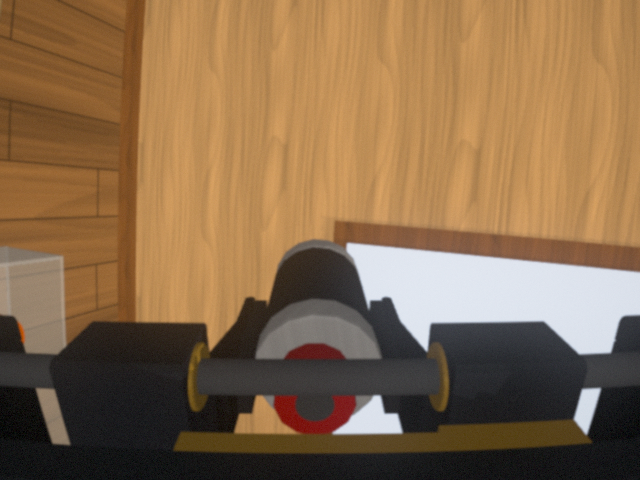

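The side view shows the roller held out at (130,108) with the red head at (163,104). The top view shows the black axle still at (424,260), the bystanders where they were and the holder empty. The wrist view shows the red head on the aluminium end at (316,390). I'll check the seating and tilt up close.

Run:
```python
from h import *
o=get_obs();P=(o["eef_pos"],o["tcp_rot"]);w=capture("wrist");s=capture("side");R=P[1];p=P[0]
# tool coords: grasp at z .0957 of TCP .1017 -> roller lower end .028 => tool x=+.0737; top .118 => -.0163 ; head top -.0323
for n,x in(("lower end",.0737),("axle foot",.0887),("upper end",-.0163),("head top",-.0323)):
    X=p+R[:,0]*x; print(n,X.round(3),"wrist",proj(w,X,P).round(1),"side",proj(s,X).round(1))
a=cv2.resize(w["image"][230:440,240:400],None,fx=2.8,fy=2.8,interpolation=cv2.INTER_CUBIC)
b=cv2.resize(s["image"][70:154,90:190],None,fx=3.5,fy=7,interpolation=cv2.INTER_CUBIC)
b=cv2.resize(s["image"][70:170,90:190],None,fx=3.4,fy=3.4,interpolation=cv2.INTER_CUBIC)
H=588;c=np.zeros((H,448+340,3),np.uint8);c[:a.shape[0],:448]=a[:H];c[:340,448:]=b
cv2.imwrite("pics/ws13.png",c)
t=capture("top")
print(blobs(t["image"],(80,80,40),(98,255,255),(330,200,420,320)),blobs(t["image"],(22,120,60),(34,255,255),(330,200,420,320),10))
```

```text
lower end [0.814 0.274 0.504] wrist [317.4 280.8] side [115.  109.7]
axle foot [0.828 0.276 0.499] wrist [317.4 271.1] side [107.9 110.6]
upper end [0.73  0.257 0.534] wrist [317.3 379.3] side [160.  104.3]
head top [0.716 0.254 0.54 ] wrist [317.3 410.3] side [168.6 103.2]
[(array([378.3, 225.3]), array([374, 221,  10,  10,  63], dtype=int32)), (array([352.3, 239.7]), array([348, 236,  10,   9,  59], dtype=int32)), (array([390.8, 303.1]), array([386, 299,  10,   9,  66], dtype=int32))] [(array([346.6, 279.9]), array([342, 275,  10,  11,  85], dtype=int32))]
```

View pics/ws13.png

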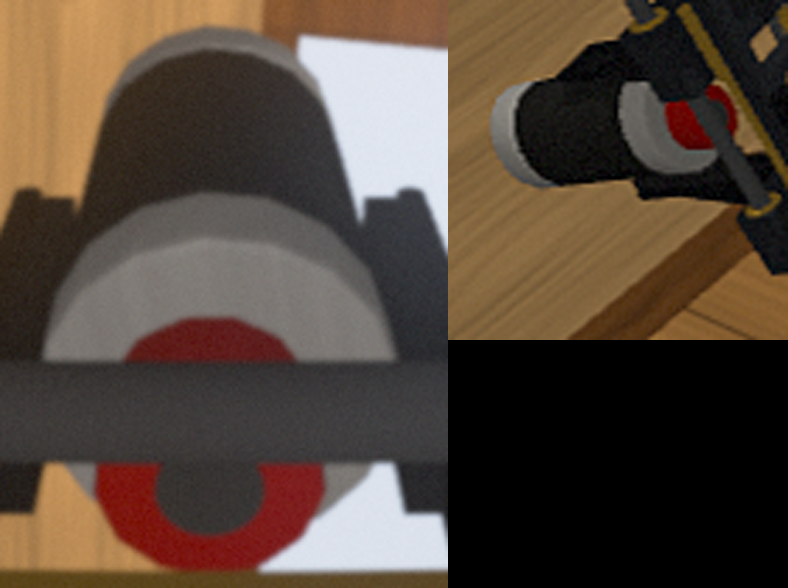

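Everything agrees with the predictions for an aligned roller and a seated axle. The head top is seen at wrist (315,405), against (317,410) predicted for home; a backed-out axle would sit lower in the image. The arm is still and the force is steady, so I'll hand in.

Run:
```python
from h import *
o=get_obs();print(o["t"],abs(o["joint_vel"]).max(),o["finger_gap"],o["contact_force"])
print(sign_off())
```

```text
17.9333 0.16084695637556135 0.04388501674438277 [ 0.08637891  0.05988099 -5.79693075]
the job is handed in; nothing more can be done
None
```

I took the red-headed axle from the rack and pushed it through the roller's bore until it stopped solid. It took 19.5 N with no further travel, at a tool height of 0.1466 m, which is the height predicted for home. I then gripped the roller at 58 N, drew it out of the holder, tipped it and signed off at 17.9 s with the arm still.

**Final pose:** the tool is tipped about 70.6° from upright with the red head higher. The lowest point is about 0.47 m above the bench.

**Last checks:**
- The head sits on the roller's end in the side and wrist pictures.
- The roller is in line with the tool, and the grip is steady (gap about 44 mm).
- The black-headed axle, the look-alikes and the other bystanders show no movement in the top picture.

**Disagreements and tight spots:**
- The wrist camera read positions 2–4 mm further along y than the fixed cameras, so I used a compromise for the insertion. The foot went into the bore without contact force.
- Joint 5 dipped to about 0.3°, close to its 0° limit, during tipping. I moved out and up, and it ended at 3.8°.

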